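# Run a fingertip along the pill organiser to shut its lids

## Task

The seven lids of the white pill organiser stand ajar: starting at the hinge edge of the orange lid, run the fingertips lightly along the row to its other end, in one stroke without leaving the row or lifting well away from it, so that the lids are shut one after another and lie flat. Do not bend any lid far back, press hard, lift the organiser or shove it out of its place, leave everything else undisturbed, and finish clear of it all.

Things in the scene. Friction and masses are not known exactly. Their poses are not given: they have to be found in the camera images.
- organiser: white seven-lid pill organiser, 235 x 44 mm, 29 mm high with lids shut, loose on the counter, about 0.5 kg. Origin: centre of its underside. x: along the row from lid 1 (orange) to lid 7; y: across; z: up. Any yaw. Lids 31 mm long (x), 42 wide, 3 thick, 33 mm pitch, lid 4 centred on the origin; each is hinged on its -x edge, so its +x edge stands up
- first_end (a point): where the row starts: middle of the hinge edge of the orange lid, on its upper face when shut (29 mm above the counter). A fingertip sliding from here towards last_end, at just this height, presses each lid down in turn; sliding the other way would catch under the raised edges
- last_end (a point): where the row ends: middle of the free edge of lid 7, on its upper face when shut (29 mm above the counter)
- lid1 (a joint): lid 1 of the row, the orange one at the start: angle, 0 = shut flat, positive = free edge raised, stop at 1.5 rad; starts 0.3 to 0.65. A weak friction hinge (about 0.006 N m) with no spring or latch: the lid stays where it is left, and a fingertip's light touch shuts it
- lid2 (a joint): lid 2 of the row, light blue: angle, 0 = shut flat, positive = free edge raised, stop at 1.5 rad; starts 0.3 to 0.65. A weak friction hinge (about 0.006 N m) with no spring or latch: the lid stays where it is left, and a fingertip's light touch shuts it
- lid3 (a joint): lid 3 of the row, light blue: angle, 0 = shut flat, positive = free edge raised, stop at 1.5 rad; starts 0.3 to 0.65. A weak friction hinge (about 0.006 N m) with no spring or latch: the lid stays where it is left, and a fingertip's light touch shuts it
- lid4 (a joint): lid 4 of the row, light blue: angle, 0 = shut flat, positive = free edge raised, stop at 1.5 rad; starts 0.3 to 0.65. A weak friction hinge (about 0.006 N m) with no spring or latch: the lid stays where it is left, and a fingertip's light touch shuts it
- lid5 (a joint): lid 5 of the row, light blue: angle, 0 = shut flat, positive = free edge raised, stop at 1.5 rad; starts 0.3 to 0.65. A weak friction hinge (about 0.006 N m) with no spring or latch: the lid stays where it is left, and a fingertip's light touch shuts it
- lid6 (a joint): lid 6 of the row, light blue: angle, 0 = shut flat, positive = free edge raised, stop at 1.5 rad; starts 0.3 to 0.65. A weak friction hinge (about 0.006 N m) with no spring or latch: the lid stays where it is left, and a fingertip's light touch shuts it
- lid7 (a joint): lid 7 of the row, light blue, the last: angle, 0 = shut flat, positive = free edge raised, stop at 1.5 rad; starts 0.3 to 0.65. A weak friction hinge (about 0.006 N m) with no spring or latch: the lid stays where it is left, and a fingertip's light touch shuts it
- vial_a: small amber vial with white cap and paper label, 32 mm across, 62 mm tall; stands about 90 mm to one side of the organiser's middle. Bystander, not to be disturbed; origin at the centre of its underside
- cap: loose white bottle cap, 42 mm across, 14 mm high, lying about 90 mm to the other side of the organiser. Bystander, not to be disturbed; origin at the centre of its underside
- stock_bottle: white stock bottle with blue cap, 84 mm across, 150 mm tall. Bystander, not to be disturbed; origin at the centre of its underside
- vial_b: amber vial with white cap, 38 mm across, 75 mm tall. Bystander, not to be disturbed; origin at the centre of its underside
- spatula: counting spatula, 180 mm long, lying flat. Bystander, not to be disturbed; origin at the centre of its underside
- tray: grey counting tray, 150 x 210 mm, 28 mm high. Bystander, not to be disturbed; origin at the centre of its underside
- cup: small clear dose cup, 48 mm across the rim, 35 mm tall. Bystander, not to be disturbed; origin at the centre of its underside
Things that resemble listed ones, but are neither listed nor needed, are in the scene too. Of the things that look like the organiser, the larger one is meant.

How it is judged:
On the way, in this order (a step that is already met when the one before it is completed fails the run):
1. the orange lid is shut (value of joint lid1 below 0.12 rad), for 0.05 s.
2. the stroke has shut lid 4 (value of joint lid4 below 0.12 rad), for 0.05 s.
3. the stroke has shut lid 7, the last (value of joint lid7 below 0.12 rad), for 0.05 s.
At the end, for the whole second after the job is handed in: all seven lids shut to within 0.12 rad (free edge under about 4 mm up), the organiser flat on the counter and at rest within 40 mm of where it stood, every other thing within 20 mm of where it stood (value of joint each of lid1, lid2, lid3, lid4, lid5, lid6, lid7 below 0.12 rad and distance of organiser from where it was at the start of the episode below 0.04 m and angle between organiser's own z axis and vertical below 0.06 rad and height (world z) of organiser below 0.006 m and linear speed of organiser below 0.01 m/s and distance of each of vial_a, cap, stock_bottle, vial_b, spatula, tray, cup from where it was at the start of the episode below 0.02 m); the robot touches nothing.
It fails at once if a lid is shut (under 0.12 rad) while the one before it still stands open (over 0.2 rad): out of order ((value of joint lid1 above 0.2 rad and value of joint lid2 below 0.12 rad) or (value of joint lid2 above 0.2 rad and value of joint lid3 below 0.12 rad) or (value of joint lid3 above 0.2 rad and value of joint lid4 below 0.12 rad) or (value of joint lid4 above 0.2 rad and value of joint lid5 below 0.12 rad) or (value of joint lid5 above 0.2 rad and value of joint lid6 below 0.12 rad) or (value of joint lid6 above 0.2 rad and value of joint lid7 below 0.12 rad)).
It fails at once if between shutting the first and the last lid, the tool centre rises more than 90 mm above the tops of the shut lids or strays more than 60 mm to the side of the row (value of joint lid1 below 0.12 rad and value of joint lid7 above 0.12 rad and (z of the grasp point in the frame of organiser above 0.119 m or y of the grasp point in the frame of organiser above 0.06 m or y of the grasp point in the frame of organiser below -0.06 m)).
It fails at once if a lid is bent back past 1.1 rad, or the fingers press on the organiser with more than 30 N (value of joint any of lid1, lid2, lid3, lid4, lid5, lid6, lid7 above 1.1 rad or contact force between the fingers and organiser above 30 N).
It fails at once if the organiser is lifted 10 mm, tipped 0.2 rad or shoved 40 mm (height (world z) of organiser above 0.01 m or angle between organiser's own z axis and vertical above 0.2 rad or distance of organiser from where it was at the start of the episode above 0.04 m).
It fails at once if another thing is moved more than 20 mm (distance of any of vial_a, cap, stock_bottle, vial_b, spatula, tray, cup from where it was at the start of the episode above 0.02 m).
It also fails if it takes over 48 s, if anything falls off the work surface, if the arm or the gripper's body presses on something with over 40 N, if the wrist force passes 120 N, or if a joint passes its speed limit or range.

## Robot

A 6-joint arm with a two-finger parallel gripper is mounted at the origin on the work surface. World frame = base frame: x ahead of the robot, y to its left, z up, the work surface at z = 0. Lengths are in m, angles in rad, forces in N, time in s.
With the tool pointing down it reaches from about 0.275 to 0.875 m from the base axis. Payload 12.5 kg.
Tool frame: the origin (TCP) lies between the finger pads, 19 mm behind the fingertips; this is the grasp point; z points along the fingers, y is the line along which they close (so a half turn about z gives the same grasp; the last joint's range is limited). The gripper opens to 85 mm and grips with 20 to 120 N. Pads are 22 mm wide; open, the fingers measure 114 mm over their backs; the gripper's body (76 mm by 85 mm) begins 54 mm behind the grasp point. The pads swing forward as they close: fully open they stand 13 mm farther back than shut.
Start: joints at [1.239, 0.351, 1.652, -0, 1.139, -0.085], TCP at [0.134, 0.533, 0.25] pointing down, gripper open.
Joint ranges: [-2.75, 2.75], [-0.79, 2.1], [0.01, 2.65], [-1.57, 4.71], [0.07, 3.14], [-2.87, 2.87]. Speed limits (rad/s): [2.22, 2.22, 2.79, 3.14, 3.14, 3.14].

## Interface

Orientations are given as a rotation vector (axis times angle).
In Python, from rig import read_state, eyes, hand_in gives the robot as it stands.
- The arm moves only by the shell command python3 -m inch 'ROWS' [FORCE]. ROWS is JSON, a list of rows, each a list of 7 numbers: the shift along the tool's x, y, z in mm, then the turn, a rotation vector about the tool's x, y, z in degrees, then the opening in per cent of the stroke, from 0 (shut) to 100 (fully open). A call has 1 to 8 rows; each row shifts and turns the commanded pose from where the row before left it, along the tool's axes as they then stand; what a row does not reach is not made up. A row lasts 1/8 s, in which the tool goes at most 62.5 mm and 10.7 degrees, less where a joint would pass 70% of its speed; a pose out of reach is approached as far as the arm can. A call with a gripper value outside its range is refused whole. The fingers move at their own pace and stop on an object; FORCE is the grip in N (left out, the last holds). Time passes only in rows, so rows that do not move let the fingers close. It gives the time, the measured TCP pose, the force, the opening and the grip force at its end, in the units of the state.
- read_state(): the state, without advancing time (a new reading comes with each control period).
- eyes.read_camera(name): name is "scene" or "side" or "wrist"; returns (picture, depth): 400x640x3 uint8, red, green, blue; 400x640 float32, m along the optical axis (not along the pixel's ray), 0 where there is no reading.
- eyes.camera_params(name): a dict with "intrinsics" (3x3 intrinsics, pixels), "world_to_cam" (4x4, takes a point from world to camera coordinates). Camera axes: x right, y up, looking along -z (the intrinsics and any distortion apply to the point x, -y, -z); pixel columns grow to the right and rows downward; lengths in m; the calibration is good to about 2 mm. A picture is of the moment at which its call begins: read the wrist's pose just before it. camera_params takes no time and is no camera call; for the wrist camera it gives the pose at the moment of the call.
- hand_in(): hands the job in; it is judged then, once.
The state is a dict: "time_s": time; "qpos": joint angles; "qvel": joint speeds; "effort": joint torques, N m; "tcp_pos": TCP position; "ee_rot": TCP orientation; "force": force on the tool from outside, world axes, zero at the start; "torque": the same for the moment, N m; "opening": finger opening in m; "grasp_force": force on a finger pad.
Only numpy, scipy, OpenCV 4.12 (cv2) and the standard library are available. Lean on these libraries where they do the work, as an engineer would, in place of code of your own. Each camera call takes 0.05 s, during which the arm holds its last target. There are 200 camera calls.

## Working session

There is one attempt and no reset: what is moved stays moved. The work goes in short steps, Python scripts to look and compute and a shell command to move; the robot and the scene stay as the last step left them, time stands still between calls to the robot, and variables do not carry over. Pictures are saved under pics/ and viewed, at most 10 in all, crops included, and the job is handed in when it is done.

```bash
mkdir -p pics
cat > h.py <<'E'
import numpy as np,cv2
from rig import read_state,eyes,hand_in
def grab(n):
    p=eyes.camera_params(n);im,d=eyes.read_camera(n);return im,d,p
def cloud(d,p):
    K=np.array(p["intrinsics"]);T=np.linalg.inv(np.array(p["world_to_cam"]))
    v,u=np.mgrid[:d.shape[0],:d.shape[1]]
    P=np.stack([(u-K[0,2])/K[0,0]*d,-(v-K[1,2])/K[1,1]*d,-d],-1)
    return P@T[:3,:3].T+T[:3,3]
E
python3 - <<'E'
from h import *
ims=[]
for n in("scene","side"):
    im,d,p=grab(n);np.savez(f"{n}.npz",im=im,d=d,W=cloud(d,p));ims.append(im)
    cv2.imwrite(f"pics/{n}.png",im[:,:,::-1])
s=read_state();print(s["tcp_pos"],s["ee_rot"],s["opening"],s["time_s"])
E
```

```text
[0.13423921 0.5330703  0.24948796] [-3.86649362e-01 -3.11747455e+00  1.67260738e-03] 0.08540258226412437 0.1
```

View pics/scene.png

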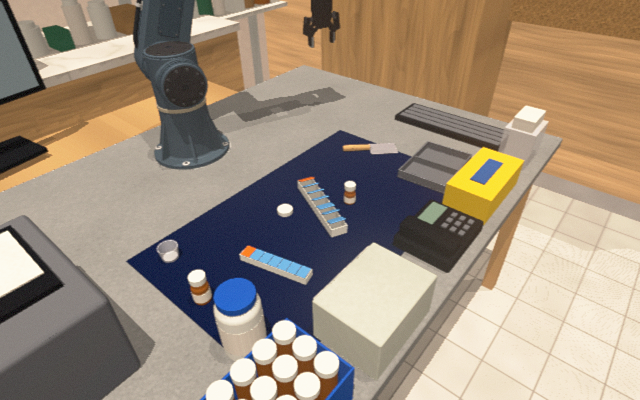

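View pics/side.png

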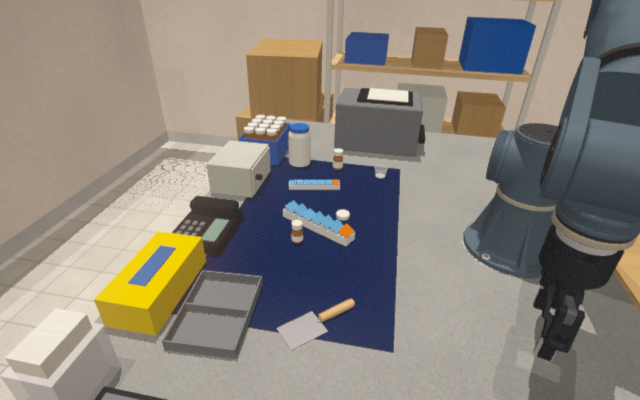

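Two organisers: A at scene (322,206) / side (318,222), with lids ajar, and B at scene (275,264) / side (315,184), with lids shut. A fits because it is larger, its lids are ajar and a vial and a cap stand beside it. I'll measure both and confirm in a crop.

Run:
```python
from h import *
z=np.load("scene.npz");im,W=z["im"],z["W"]
for nm,(u0,v0,u1,v1) in {"A":(292,172,350,240),"B":(235,242,316,286)}.items():
    hsv=cv2.cvtColor(im,cv2.COLOR_RGB2HSV)
    m=np.zeros(im.shape[:2],bool);m[v0:v1,u0:u1]=1
    m&=(W[...,2]>.012)&(W[...,2]<.06)
    n,l,st,_=cv2.connectedComponentsWithStats(m.astype(np.uint8))
    k=1+np.argmax(st[1:,4]);m=l==k
    P=W[m];c,s,a=cv2.minAreaRect(P[:,:2].astype(np.float32)*1000)
    o=m&((hsv[...,0]<14)&(hsv[...,1]>150))
    b=m&(hsv[...,0]>90)&(hsv[...,0]<120)&(hsv[...,1]>80)
    print(nm,c,s,a,"orange",W[o].mean(0),o.sum(),"blue",W[b].mean(0),b.sum(),"zmax",P[:,2].max())
cv2.imwrite("pics/crop.png",cv2.resize(im[165:290,230:370,::-1],None,fx=4.5,fy=4.5,interpolation=2))
```

```text
A (549.1256713867188, 26.125701904296875) (46.393436431884766, 238.87881469726562) 63.22981262207031 orange [0.46029736 0.06910257 0.03831924] 30 blue [0.58252898 0.00831438 0.03862192] 234 zmax 0.048127007691027845
B (606.022216796875, -207.4801788330078) (177.0200653076172, 36.487491607666016) 13.57876968383789 orange [ 0.5329949  -0.22431202  0.02178681] 88 blue [ 0.61939247 -0.20370181  0.02162053] 635 zmax 0.025553945952253354
```

View pics/crop.png

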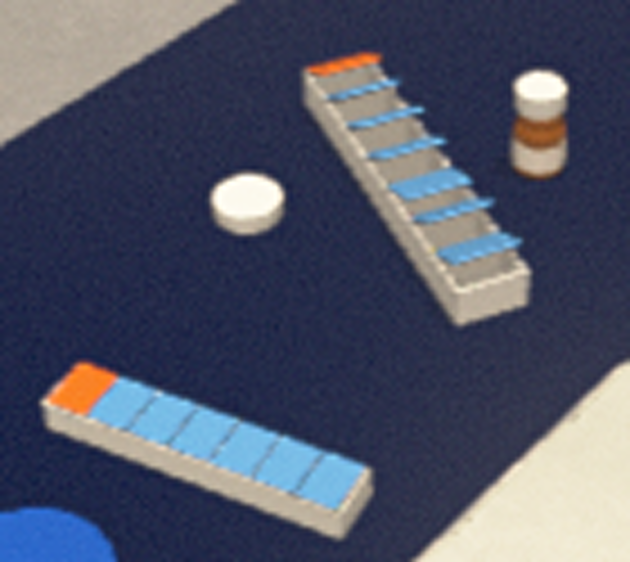

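The crop confirms A: about 239 x 46 mm, seven raised lids, orange end nearest the robot, vial to the right and cap to the left. B is 177 x 36 mm with its lids shut. Next I'll work out the shift in tool axes to a hover 60 mm behind first_end.

```bash
cat >> h.py <<'E'
from scipy.spatial.transform import Rotation as R
def togo(target,yaw,C=None):
    "tool turn (deg) so that tool -x points along yaw, then shift (mm) in the turned tool axes"
    s=read_state();r=R.from_rotvec(s["ee_rot"])
    x=-np.array([np.cos(yaw),np.sin(yaw),0]);z=np.array([0,0,-1.]);G=R.from_matrix(np.stack([x,np.cross(z,x),z],1))
    print("turn",(r.inv()*G).as_rotvec(degrees=True).round(2),"shift",(G.inv().apply(np.array(target)-s["tcp_pos"])*1000).round(1),"tcp",s["tcp_pos"].round(4),"F",s["force"].round(1),"t",s["time_s"],"op",s["opening"])
E
python3 - <<'E'
from h import *
y=np.radians(-26.77);d=np.array([np.cos(y),np.sin(y)]);c=np.array([.5491,.0261])
f=c-.1145*d;print("first",f,"last",c+.1145*d)
togo([*(f-.06*d),.25],y)
E
```

```text
first [0.44687191 0.07767196] last [ 0.65132809 -0.02547196]
turn [-0.06  0.   12.63] shift [-424.2 -265.8   -0.5] tcp [0.1342 0.5331 0.2495] F [-0.4 -0.4  0.1] t 0.1 op 0.08540258226412437
```

```bash
python3 -m inch '[[0,0,0,0,0,6.3,0],[0,0,0,0,0,6.3,0],[-42,-26,0,0,0,0,0],[-42,-26,0,0,0,0,0],[-42,-26,0,0,0,0,0],[-42,-26,0,0,0,0,0],[-42,-26,0,0,0,0,0],[-42,-26,0,0,0,0,0]]' 20; python3 -m inch '[[-42,-26,0,0,0,0,0],[-42,-26,0,0,0,0,0],[-42,-26,0,0,0,0,0],[-42,-26,0,0,0,0,0],[0,0,0,0,0,0,0],[0,0,0,0,0,0,0]]'
python3 - <<'E'
from h import *
im,d,p=grab("wrist");W=cloud(d,p);np.savez("wrist.npz",im=im,d=d,W=W)
cv2.imwrite("pics/w1.png",im[:,:,::-1])
y=np.radians(-26.77);dd=np.array([np.cos(y),np.sin(y)]);c=np.array([.5491,.0261])
togo([*(c-.1745*dd),.25],y)
m=(W[...,2]>.015)&(W[...,2]<.06)&(np.linalg.norm(W[...,:2]-c,axis=-1)<.14)&(abs((W[...,:2]-c)@np.array([-dd[1],dd[0]]))<.05)&(d>0)
n,l,st,_=cv2.connectedComponentsWithStats(m.astype(np.uint8));m=l==1+np.argmax(st[1:,4])
print(cv2.minAreaRect(W[m][:,:2].astype(np.float32)*1000),m.sum(),W[m][:,2].max())
hsv=cv2.cvtColor(im,cv2.COLOR_RGB2HSV);w=m&(hsv[...,1]<60)&(W[...,2]<.034)
print("white",cv2.minAreaRect(W[w][:,:2].astype(np.float32)*1000))
E
```

```text
time_s: 1.1
tcp_pos: [0.2897, 0.2792, 0.2499]
ee_rot: [-0.726, -3.057, 0.0]
force: [0.6, -0.5, -0.2]
opening: 0.0001
grasp_force: 0.0
time_s: 1.85
tcp_pos: [0.392, 0.1123, 0.2498]
ee_rot: [-0.727, -3.056, 0.0]
force: [-0.2, 0.5, 0.2]
opening: 0.0001
grasp_force: 0.0
turn [-0.01 -0.03  0.06] shift [-4.9 -6.5 -0.2] tcp [0.3919 0.1127 0.2498] F [-0.1  0.6 -0.2] t 1.9 op -0.00018862428296431802
((452.3128356933594, 72.2979507446289), (42.84538269042969, 28.28881072998047), 63.78102111816406) 847 0.044275313210094924
white ((441.18035888671875, 77.73231506347656), (42.83906555175781, 4.62905740737915), 61.79328155517578)
```

View pics/w1.png

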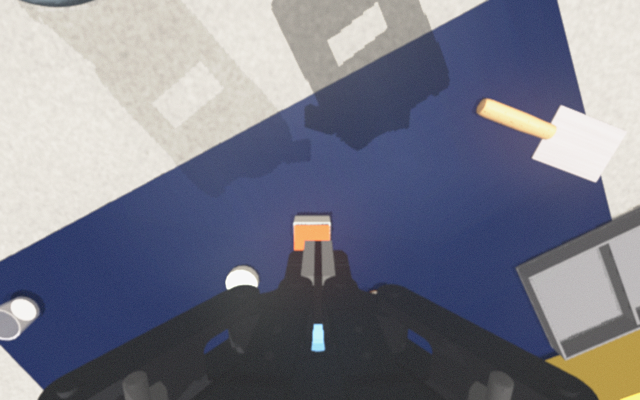

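The wrist view shows the orange lid at (312,232), ahead of the closed fingers, with its near white edge at (312,218). The cap is at (242,278). The row's line lies about 2.5 mm to −y of my estimate. I'll shift sideways, descend to the bare counter behind the row and touch off to find the true fingertip length.

```bash
python3 -m inch '[[0,-9,0,0,0,0,0],[0,0,50,0,0,0,0],[0,0,50,0,0,0,0],[0,0,50,0,0,0,0],[0,0,50,0,0,0,0],[0,0,20,0,0,0,0],[0,0,5,0,0,0,0],[0,0,0,0,0,0,0]]'; python3 -m inch '[[0,0,0,0,0,0,0],[0,0,1,0,0,0,0],[0,0,1,0,0,0,0],[0,0,0,0,0,0,0]]'
```

```text
time_s: 2.9
tcp_pos: [0.3885, 0.1043, 0.0255]
ee_rot: [0.725, 3.056, 0.0]
force: [0.1, -0.7, 0.1]
opening: -0.0001
grasp_force: 0.0
time_s: 3.4
tcp_pos: [0.3884, 0.1041, 0.0231]
ee_rot: [0.726, 3.056, 0.0]
force: [-0.6, 0.5, -0.4]
opening: 0.0
grasp_force: 0.0
```

```bash
for i in 1; do python3 -m inch '[[0,0,1,0,0,0,0],[0,0,1,0,0,0,0],[0,0,1,0,0,0,0],[0,0,0,0,0,0,0]]'; done;  python3 -m inch '[[0,0,1,0,0,0,0],[0,0,0,0,0,0,0]]'; python3 -m inch '[[0,0,1,0,0,0,0],[0,0,0,0,0,0,0]]'
```

```text
time_s: 3.9
tcp_pos: [0.3883, 0.1041, 0.0199]
ee_rot: [-0.726, -3.056, 0.0]
force: [-0.9, 0.1, 0.0]
opening: 0.0003
grasp_force: 0.0
time_s: 4.15
tcp_pos: [0.3884, 0.1041, 0.0189]
ee_rot: [-0.726, -3.056, 0.0]
force: [-0.6, -0.2, -0.5]
opening: 0.0001
grasp_force: 0.0
time_s: 4.4
tcp_pos: [0.3884, 0.1041, 0.0187]
ee_rot: [0.726, 3.056, 0.0]
force: [-4.0, -0.6, 19.5]
opening: 0.0004
grasp_force: 9.9
```

The fingertips touch the counter at TCP z 0.0188, so gliding about 1.3 mm above the shut lids means TCP z ≈ 0.049. I'll rise to that and approach the row.

```bash
python3 -m inch '[[0,0,-31.3,0,0,0,0],[0,0,0,0,0,0,0],[-10,0,0,0,0,0,0],[-10,0,0,0,0,0,0],[-10,0,0,0,0,0,0],[-5,0,0,0,0,0,0],[0,0,0,0,0,0,0],[0,0,0,0,0,0,0]]'
python3 - <<'E'
from h import *
s=read_state();y=np.radians(-26.77);d=np.array([np.cos(y),np.sin(y)]);n=np.array([-d[1],d[0]]);t=s["tcp_pos"]
f=np.array([.4469,.0777])-.0025*n;print(t,(f-t[:2])@d,(f-t[:2])@n); togo([.5,0,.049],y)
E
```

```text
time_s: 5.4
tcp_pos: [0.4194, 0.0884, 0.0492]
ee_rot: [-0.726, -3.056, 0.0]
force: [0.1, -0.0, -0.0]
opening: -0.0003
grasp_force: 0.0
[0.41935085 0.08840375 0.04919999] 0.02941756057120652 0.00035188092965065393
turn [-0.01 -0.02  0.03] shift [-111.8  -42.6    0.2] tcp [0.4194 0.0884 0.0492] F [ 0.1 -0.  -0. ] t 5.4 op -0.0002897201016651331
```

The fingers are on the row's line, 29 mm short of first_end, at the right height. Starting the stroke.

```bash
python3 -m inch '[[-8,0,0,0,0,0,0],[-8,0,0,0,0,0,0],[-8,0,0,0,0,0,0],[-8,0,0,0,0,0,0],[-8,0,0,0,0,0,0],[-8,0,0,0,0,0,0],[-5,0,0,0,0,0,0],[0,0,0,0,0,0,0]]'
python3 - <<'E'
from h import *
a,d,p=grab("side");b,_,_=grab("scene")
cv2.imwrite("pics/mid.png",np.vstack([cv2.resize(a[180:260,260:380,::-1],(600,300)),cv2.resize(b[160:250,270:370,::-1],(600,300))]))
E
```

```text
time_s: 6.4
tcp_pos: [0.4672, 0.0644, 0.0492]
ee_rot: [0.727, 3.056, 0.0]
force: [1.2, 0.0, -0.3]
opening: 0.0
grasp_force: 0.1
```

View pics/mid.png

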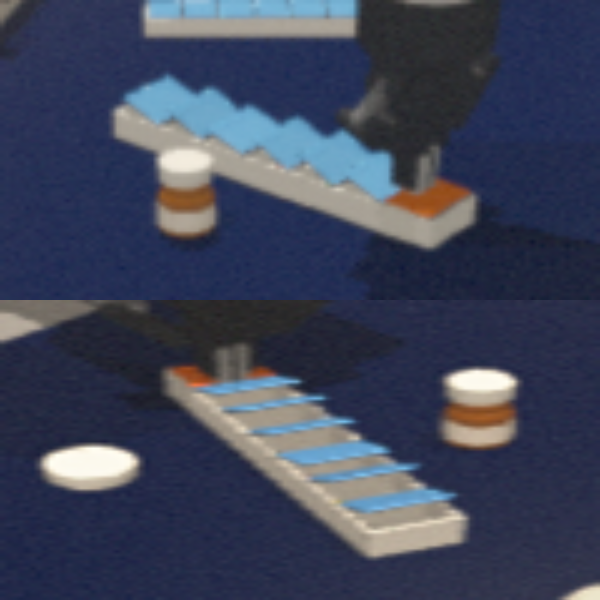

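Mid-stroke, the orange lid lies flat (side view, around (430,200)) and the fingertips are at the foot of lid 2. The other six lids still stand. Force is about 1 N, so I continue.

```bash
python3 -m inch '[[-8,0,0,0,0,0,0],[-8,0,0,0,0,0,0],[-8,0,0,0,0,0,0],[-8,0,0,0,0,0,0],[-8,0,0,0,0,0,0],[-8,0,0,0,0,0,0],[-8,0,0,0,0,0,0],[-8,0,0,0,0,0,0]]'; python3 -m inch '[[-8,0,0,0,0,0,0],[-8,0,0,0,0,0,0],[-8,0,0,0,0,0,0],[-8,0,0,0,0,0,0],[-8,0,0,0,0,0,0],[-8,0,0,0,0,0,0],[-8,0,0,0,0,0,0],[0,0,0,0,0,0,0]]'
```

```text
time_s: 7.5
tcp_pos: [0.5246, 0.0355, 0.0493]
ee_rot: [0.727, 3.056, -0.0]
force: [0.5, 0.1, -0.5]
opening: -0.0002
grasp_force: 0.0
time_s: 8.5
tcp_pos: [0.5746, 0.0103, 0.0492]
ee_rot: [0.727, 3.056, 0.0]
force: [0.4, -0.4, 0.1]
opening: 0.0004
grasp_force: 0.0
```

```bash
python3 -m inch '[[-8,0,0,0,0,0,0],[-8,0,0,0,0,0,0],[-8,0,0,0,0,0,0],[-8,0,0,0,0,0,0],[-8,0,0,0,0,0,0],[-8,0,0,0,0,0,0],[-8,0,0,0,0,0,0],[-8,0,0,0,0,0,0]]'; python3 -m inch '[[-8,0,0,0,0,0,0],[-8,0,0,0,0,0,0],[-8,0,0,0,0,0,0],[-4,0,0,0,0,0,0],[0,0,0,0,0,0,0],[0,0,0,0,0,0,0]]'
python3 - <<'E'
from h import *
a,d,p=grab("side");b,_,_=grab("scene")
cv2.imwrite("pics/end.png",np.vstack([cv2.resize(a[180:260,260:380,::-1],(600,300)),cv2.resize(b[160:250,270:370,::-1],(600,300))]))
E
```

```text
time_s: 9.5
tcp_pos: [0.6318, -0.0185, 0.0493]
ee_rot: [0.727, 3.056, 0.0]
force: [0.3, 0.0, 0.5]
opening: 0.0
grasp_force: 0.1
time_s: 10.25
tcp_pos: [0.6561, -0.0307, 0.0492]
ee_rot: [-0.726, -3.056, 0.0]
force: [0.7, 0.2, 0.1]
opening: -0.0002
grasp_force: 0.0
```

View pics/end.png

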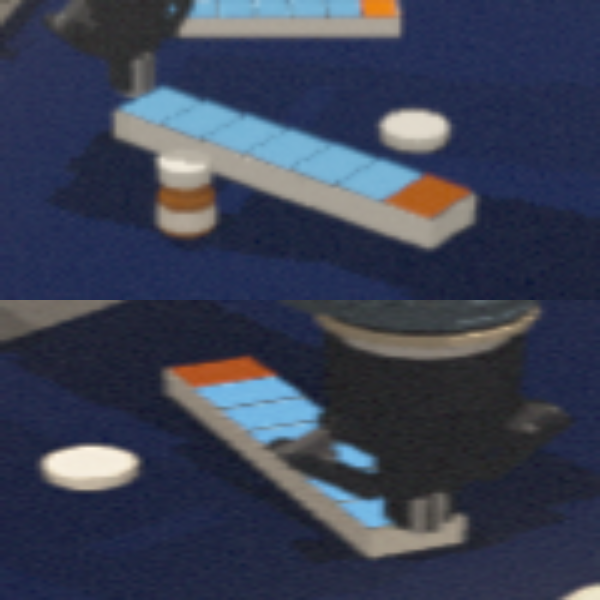

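All seven lids look flat, and the fingertips are at the far end, side view (130,75). I'll rise clear and check.

```bash
python3 -m inch '[[0,0,-20,0,0,0,0],[0,0,-45,0,0,0,0],[0,0,-45,0,0,0,0],[0,0,-45,0,0,0,0],[0,0,-45,0,0,0,0],[0,0,0,0,0,0,0],[0,0,0,0,0,0,0],[0,0,0,0,0,0,0]]'
python3 - <<'E'
from h import *
im,d,p=grab("side");W=cloud(d,p);hsv=cv2.cvtColor(im,cv2.COLOR_RGB2HSV)
y=np.radians(-26.77);dd=np.array([np.cos(y),np.sin(y)]);q=(W[...,:2]-[.5475,.0239])
u=q@dd;v=q@np.array([-dd[1],dd[0]])
for i in range(7):
    m=(abs(v)<.017)&(abs(u-(i-3)*.033)<.014)&(W[...,2]>.015)&(W[...,2]<.07)
    print(i+1,m.sum(),np.percentile(W[m][:,2]*1000,[5,50,95]).round(1))
cv2.imwrite("pics/fin.png",cv2.resize(im[140:300,220:420,::-1],(750,600)))
E
```

```text
time_s: 11.35
tcp_pos: [0.6558, -0.0308, 0.2484]
ee_rot: [-0.726, -3.055, 0.0]
force: [0.0, -0.1, -1.4]
opening: 0.0005
grasp_force: 0.0
1 69 [26.7 28.2 30.1]
2 65 [26.2 28.4 30.5]
3 63 [26.2 28.4 30. ]
4 64 [26.3 28.4 30.3]
5 54 [26.5 28.4 30.3]
6 54 [26.9 28.2 30.6]
7 52 [26.8 28.5 30.4]
```

View pics/fin.png

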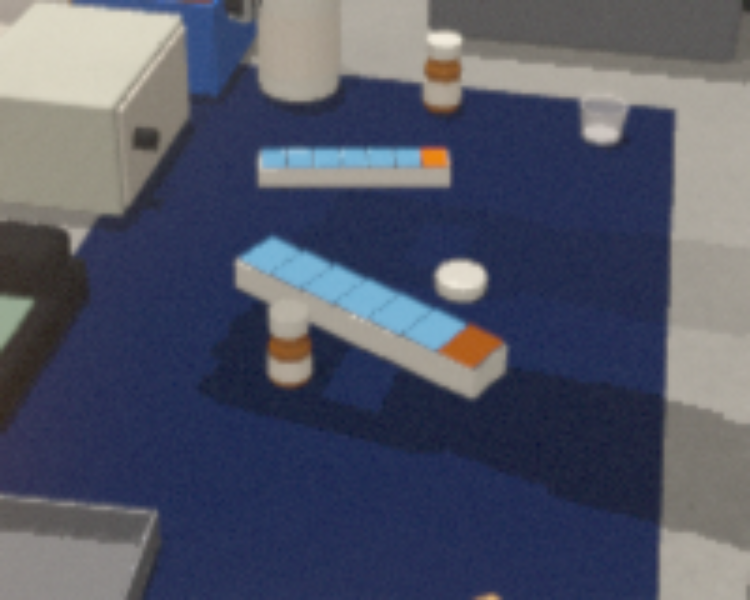

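The seven lids lie flat at about 28.4 mm, the vial (290,345) and cap (460,280) look undisturbed, and the arm is clear, so I'm handing in.

```bash
python3 -c "from rig import hand_in;print(hand_in())"
```

```text
the job is handed in; nothing more can be done
None
```

All seven lids were shut in one light stroke from the orange end, with about 1 N at most in the readings between moves; the final picture shows them flat and nothing visibly moved, and the job is handed in with the arm clear, though no verdict came back.

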